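# Close the bayonet cap of a water-resistance tester

### The arm

A 6-joint arm with a two-finger parallel gripper is mounted at the origin on the work surface. World frame = base frame: x ahead of the robot, y to its left, z up, the work surface at z = 0. Lengths are in mm, angles in rad, forces in N, time in s.
With the tool pointing down it reaches from about 325 to 850 mm from the base axis. Payload 15.5 kg.
Tool frame: the origin (TCP) lies midway between the tips of the shut fingers; the grasp point (between the pads) lies 19 mm behind it; z points along the fingers, x is the direction in which the jaws open and shut, and the axes are right-handed (so a half turn about z gives the same grasp; the last joint's range is limited). The gripper opens to 91 mm and grips with 3 to 60 N. Pads are 32 mm wide; open, the fingers measure 118 mm over their backs; the gripper's body (76 mm by 178 mm) begins 60 mm behind the grasp point.
Start: joints at [1.028, 0.494, 1.345, -0, 1.302, -0.096], TCP at [270.61, 563.379, 213.915] pointing down, gripper open.
Joint ranges: [-2.91, 2.91], [-0.82, 2.16], [0.22, 2.67], [-1.22, 4.37], [0.12, 2.79], [-3.08, 3.08]. Speed limits (rad/s): [1.89, 1.89, 2.57, 3.01, 3.01, 3.01].

### API

Orientations are given as a 3x3 rotation matrix whose columns are the frame's x, y, z axes.
In Python, from bench import ctrl, cams gives the robot as it stands.
- The arm moves only by the shell command python3 -m inch 'ROWS'. ROWS is JSON, one flat list of numbers, 7 for each row, row after row: the shift along the world's x, y, z in m, then the turn, a rotation vector about the world's x, y, z in degrees, then the opening, from -1 (shut) to 1 (fully open). A call has exactly 8 rows; each row is the pose to reach, as a shift and turn from the pose commanded when the call began; what a row does not reach only later rows make up. A row lasts 1/8 s, in which the tool goes at most 62.5 mm and 10.7 degrees, less where a joint would pass 70% of its speed; a pose out of reach is approached as far as the arm can. A call with a gripper value outside its range is refused whole. The fingers move at their own pace and stop on an object; the grip force is fixed at half the most. Time passes only in rows, so rows that repeat a pose let the fingers close, or fill a call up. It gives the time, the measured TCP pose, the force and the opening at its end, in the units of the state.
- ctrl.observe(): the state, without advancing time (a new reading comes with each control period).
- cams.snapshot(name): name is "side" or "top" or "wrist"; returns the picture (384x512x3 uint8, red, green, blue); there is no depth.
- cams.camera_info(name): a dict with "intrinsics" (3x3 intrinsics, pixels), "rvec" (rotation vector, rad) and "tvec" (3), from world to camera coordinates, as OpenCV has them; the wrist camera has in their place "mount" (4x4, takes a point from camera to tool coordinates, whose origin is the TCP and whose axes are the tool frame's). Camera axes: x right, y down, z forward; pixel columns grow to the right and rows downward; lengths in mm; the calibration is good to about 2 mm. A picture is of the moment at which its call begins: read the wrist's pose just before it. camera_info takes no time and is no camera call.
- ctrl.sign_off(): hands the job in, once; it reports no verdict.
The state is a dict: "clock": time; "joints": joint angles; "qvel": joint speeds; "effort": joint torques, N m; "tool_pos": TCP position; "tcp_rot": TCP orientation; "force": force on the tool from outside, world axes, zero at the start; "wrist_torque": the same for the moment, N m; "finger_gap": finger opening in mm.
Only numpy, scipy, OpenCV 4.12 (cv2) and the standard library are available. Lean on these libraries where they do the work, as an engineer would, in place of code of your own. Each camera call takes 0.05 s, during which the arm holds its last target.

### The job

Pick up the round steel cap by its bar grip and close the test chamber of the watch tester with it: find the collar's two slots with the cap's lugs, push the cap down against the sprung plate, twist it clockwise (seen from above) as far as the stop and let go, so that it stays locked in its pockets. Do not force it against the collar, and leave the other things on the bench where they are.

Things in the scene. Friction and masses are not known exactly. Their poses are not given: they have to be found in the camera images.
- tester: The watch tester: fixed upright blue box 180 x 160 mm (its x, y), 60 mm high, origin under its centre, z up. On it, centred, stands an aluminium collar, 96 mm outside diameter, 32 mm high, bore 68 mm. The collar was clamped by hand: its slots are turned about z by up to 0.7 rad (40 deg) either way from the box's y axis. This is not measured: look or feel for it. It stays put in use.
- mouth (a point): Point on the chamber axis level with the collar's top, 92 mm above the bench; axes as the box. Two opposite slots, 12 mm wide, open at the top, cut the collar's lip, roughly on the box's +y and -y sides; they reach out to 82 mm diameter.
- channel (a point): Point on the chamber axis level with the channel floor, 18 mm below the mouth. From each slot a channel runs clockwise (from above) under the lip, 10 mm high, to a pocket whose roof is 3 mm higher. A lug first rises into the pocket about 0.64 rad from the slot's middle and meets a hard stop at about 0.8 rad. Anticlockwise is blocked.
- plate_rest (a point): Where the top of the round sprung plate (52 mm) in the bore rests, 10 mm below the mouth. It yields from about 3 N and pushes back about 12 N with the cap right down, so an unlocked cap is lifted again: its centre then floats about 15 mm above the mouth.
- cap_center (a point): Centre of the loose steel cap (about 0.22 kg), on its axis, 25 mm above its underside; z up. It lies upright on the bench. Plug 64 mm diameter, 24 mm high, 4 mm chamfer at the foot. Above the mouth this centre is: 19.5 mm with the lugs resting on the lip, 1.5 mm pushed right down, 6.5 mm locked in the pockets. The cap is the same after a half turn.
- grip (a point): Centre of the cap's black bar grip, 37 mm above the cap's underside, axes as the cap: 60 mm long along y, 14 mm thick along x, 26 mm high (24 to 50 mm above the underside). The two lugs, round pins 8 mm thick, stick out under the bar's ends along +y and -y, out to 39.5 mm from the axis, 5.5 to 13.5 mm above the underside.
- blower: bystander: black rubber puffer, 54 mm diameter, 85 mm tall, standing; origin under its centre
- parts_jar: bystander: small clear jar with a metal lid, 52 mm diameter, 38 mm tall; origin under its centre
- holder: bystander: grey round movement holder, 60 mm diameter, 26 mm tall; origin under its centre
Not all that is in view belongs to the job. Leave any blue look-alike of the part that bears cap_center alone.

How it is judged:
By the outcome, as a careful person would: the job done as asked, in the order asked, and still so for the second after the job is handed in, with the robot touching nothing.
It also fails if it takes over 72 s, if anything falls off the work surface, if the arm or the gripper's body presses on something with over 40 N, if the wrist force passes 120 N, or if a joint passes its speed limit or range.

## Working session

There is one attempt and no reset: what is moved stays moved. The work goes in short steps, Python scripts to look and compute and a shell command to move; the robot and the scene stay as the last step left them, time stands still between calls to the robot, and variables do not carry over. Pictures are saved under pics/ and viewed, and the job is handed in when it is done.

```bash
ls; mkdir -p pics; python3 - <<'E'
from bench import ctrl,cams
import cv2
s=ctrl.observe();print(s)
for n in ("side","top","wrist"):
    im=cams.snapshot(n);cv2.imwrite(f"pics/{n}0.png",im[:,:,::-1]);print(n,cams.camera_info(n))
E
```

```text
pics
{'clock': 0.0, 'joints': array([ 1.02751541e+00,  4.94196731e-01,  1.34613792e+00, -1.42413409e-05,
        1.30248653e+00, -9.55210364e-02]), 'qvel': array([-0.00155999,  0.0016852 ,  0.00109548,  0.000964  , -0.00045931,
        0.00126138]), 'effort': array([ 6.53259951e-03, -8.78806114e+01, -3.81869423e+01,  7.12818140e-02,
        5.30724542e-02, -8.12076541e-05]), 'tool_pos': array([270.40749809, 563.05283477, 213.32753925]), 'tcp_rot': array([[ 4.32943540e-01,  9.01420825e-01, -6.23327409e-04],
       [ 9.01420209e-01, -4.32943976e-01, -1.05873618e-03],
       [-1.22423268e-03, -1.03506935e-04, -9.99999245e-01]]), 'force': array([ 0.08225419, -0.89035579,  0.22109242]), 'wrist_torque': array([ 0.01013887, -0.0147963 ,  0.02336355]), 'finger_gap': 91.23661031841299}
side {'intrinsics': array([[353.33998739,   0.        , 251.75865621],
       [  0.        , 353.33998739, 190.45800061],
       [  0.        ,   0.        ,   1.        ]]), 'rvec': array([ 0.41803813, -2.77763803,  1.11438006]), 'tvec': array([630.3420551 , 147.35356086, 839.01650076])}
top {'intrinsics': array([[478.97191668,   0.        , 258.47347199],
       [  0.        , 478.97191668, 189.55937256],
       [  0.        ,   0.        ,   1.        ]]), 'rvec': array([ 2.11179255, -2.11861672,  0.22120899]), 'tvec': array([  53.37377172,  630.81913046, 1267.75201166])}
wrist {'intrinsics': array([[337.98126565,   0.        , 250.17411988],
       [  0.        , 337.98126565, 188.45282637],
       [  0.        ,   0.        ,   1.        ]]), 'mount': array([[ 9.99999600e-01, -3.08521075e-04, -8.39484120e-04,
        -6.67760037e-01],
       [ 5.26088576e-04,  9.61973252e-01,  2.73143159e-01,
        -7.71319847e+01],
       [ 7.23290849e-04, -2.73143491e-01,  9.61973030e-01,
        -1.70450914e+02],
       [ 0.00000000e+00,  0.00000000e+00,  0.00000000e+00,
         1.00000000e+00]])}
```

View pics/top0.png

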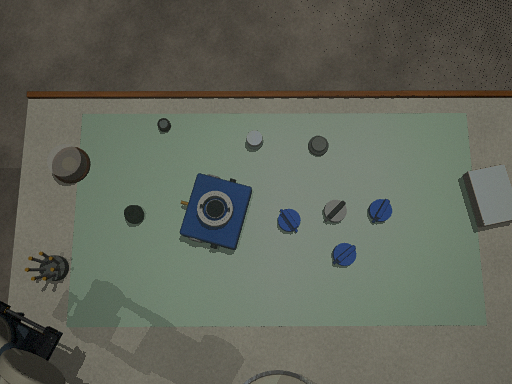

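View pics/side0.png

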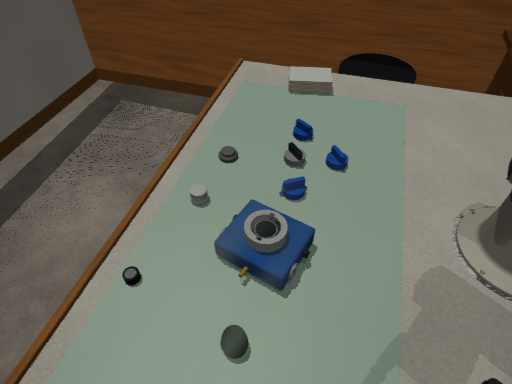

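View pics/wrist0.png

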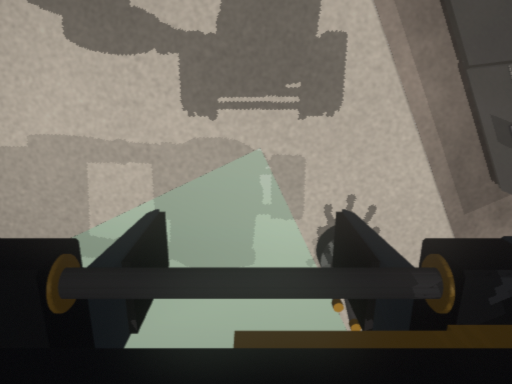

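Cap candidates in the top view are the steel disc with a black bar at (335,211), blue look-alikes at (289,219), (380,210) and (344,254), and grey rounds at (318,145) (the holder) and (255,138) (the jar). By the description I choose (335,211). Next I check it in a close crop.

```bash
cat > h.py <<'E'
import numpy as np, cv2
from bench import ctrl,cams
def cam(name,s=None):
    c=cams.camera_info(name);K=c["intrinsics"]
    if name=="wrist":
        T=np.eye(4);T[:3,:3]=s["tcp_rot"];T[:3,3]=s["tool_pos"];M=T@c["mount"];return K,M[:3,:3],M[:3,3]
    R=cv2.Rodrigues(c["rvec"])[0];return K,R.T,-R.T@c["tvec"]
def ray(C,px,z):
    K,R,o=C;px=np.atleast_2d(px).astype(float)
    d=(R@np.linalg.inv(K)@np.c_[px,np.ones(len(px))].T).T
    return o+d*((z-o[2])/d[:,2])[:,None]
def proj(C,P):
    K,R,o=C;q=(K@R.T@(np.atleast_2d(P)-o).T).T;return q[:,:2]/q[:,2:]
E
python3 - <<'E'
from h import *
im=cv2.imread("pics/top0.png");C=cam("top");print("cam pos",C[2])
a=cv2.resize(im[160:260,170:270],None,fx=4,fy=4,interpolation=cv2.INTER_CUBIC)
b=cv2.resize(im[186:236,310:360],None,fx=8,fy=8,interpolation=cv2.INTER_CUBIC)
cv2.imwrite("pics/c1.png",np.hstack([a,b]))
for n,p,z in [("cap",(335,211),50),("coll",(215,209),92),("b1",(289,219),50),("b2",(380,210),50),("b3",(344,254),50),("hold",(318,145),26),("jar",(255,138),38)]: print(n,ray(C,p,z)[0].round(0))
# bar
g=cv2.cvtColor(im,cv2.COLOR_BGR2HSV)
m=(g[...,2]<60).astype(np.uint8); m[:190]=0;m[232:]=0;m[:,:318]=0;m[:,354:]=0
n,l,st,ce=cv2.connectedComponentsWithStats(m);print(st,ce)
E
```

```text
cam pos [ 360.05626316   56.62469966 1369.35379967]
cap [ 572. -162.   50.]
coll [572. 169.  92.]
b1 [550. -33.  50.]
b2 [ 575. -288.   50.]
b3 [ 453. -182.   50.]
hold [ 772. -123.   26.]
jar [789.  61.  38.]
[[     0      0    512    384 196465]
 [   323    201     22     22    136]
 [   324    207      1      2      2]
 [   324    220      3      2      4]
 [   339    221      1      1      1]] [[255.44256738 191.48582699]
 [334.80147059 210.66911765]
 [324.         207.5       ]
 [325.         220.5       ]
 [339.         221.        ]]
```

View pics/c1.png

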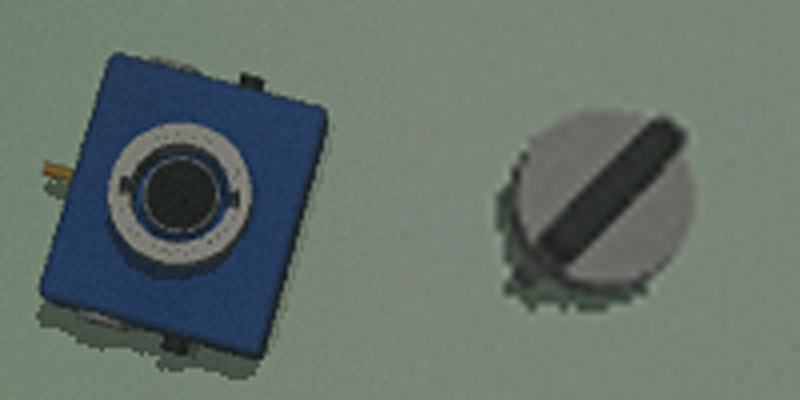

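The crop shows the steel cap with the black bar at about 45°, so the choice holds. The collar's slots are visible at about (202,206) and (228,210). Next I move over the collar for a close look on the way.

```bash
python3 -m inch '[0.04,-0.05,0.01,0,0,-4,1, 0.085,-0.11,0.02,0,0,-10,1, 0.13,-0.165,0.03,0,0,-15,1, 0.17,-0.22,0.03,0,0,-20,1, 0.215,-0.275,0.03,0,0,-20,1, 0.26,-0.33,0.03,0,0,-20,1, 0.30,-0.38,0.03,0,0,-20,1, 0.335,-0.43,0.03,0,0,-20,1]'
python3 -m inch '[0.0,0,0,0,0,0,1,0,0,0,0,0,0,1,0,0,0,0,0,0,1,0,0,0,0,0,0,1,0,0,0,0,0,0,1,0,0,0,0,0,0,1,0,0,0,0,0,0,1,0,0,0,0,0,0,1]'
python3 - <<'E'
from h import *
s=ctrl.observe();im=cams.snapshot("wrist");cv2.imwrite("pics/w1.png",im[:,:,::-1])
import pickle;pickle.dump(s,open("w1.pkl","wb"));print(s["clock"],s["tool_pos"],s["tcp_rot"][:,0],proj(cam("wrist",s),[572,169,92]))
E
```

```text
clock: 1.15
tool_pos: [578.5, 169.4, 243.8]
tcp_rot: [[0.715, 0.699, -0.0], [0.699, -0.715, 0.0], [-0.0, -0.0, -1.0]]
force: [0.9, 1.0, -0.2]
finger_gap: 91.3
clock: 2.15
tool_pos: [577.5, 171.2, 243.9]
tcp_rot: [[0.715, 0.699, -0.0], [0.699, -0.715, -0.0], [-0.0, -0.0, -1.0]]
force: [0.3, -0.3, -0.2]
finger_gap: 90.8
2.15 [577.45259055 171.1577115  243.86308655] [ 7.15199791e-01  6.98920065e-01 -2.71091373e-05] [[245.53246729 171.763039  ]]
```

View pics/w1.png

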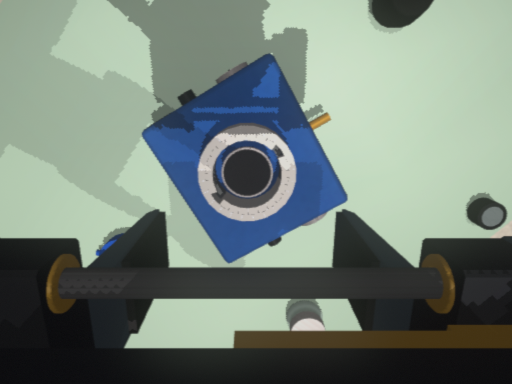

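The collar shows whole at (247,173), with the slots at about (280,152) and (218,197). I measure them now.

```bash
python3 - <<'E'
from h import *
import pickle
s=pickle.load(open("w1.pkl","rb"));C=cam("wrist",s);im=cv2.imread("pics/w1.png")
cv2.imwrite("pics/c2.png",cv2.resize(im[118:228,192:302],None,fx=5,fy=5,interpolation=cv2.INTER_CUBIC))
hsv=cv2.cvtColor(im,cv2.COLOR_BGR2HSV)
m=((hsv[...,1]<45)&(hsv[...,2]>130)).astype(np.uint8);q=np.zeros_like(m);q[110:240,185:310]=m[110:240,185:310]
cs,_=cv2.findContours(q,0,2);c=max(cs,key=cv2.contourArea);h=cv2.convexHull(c)
P=ray(C,h[:,0],92)[:,:2]
A=np.c_[2*P,np.ones(len(P))];x=np.linalg.lstsq(A,(P**2).sum(1),rcond=None)[0];print("outer",x[:2],np.sqrt(x[2]+x[:2]@x[:2]))
ctr=x[:2]
# rectify top plane: 5px/mm
S=4;g=np.arange(-52,52.01,1/S);X,Y=np.meshgrid(g,g) # col=-y? use col=x,row=-y
pts=np.c_[(ctr[0]+X).ravel(),(ctr[1]-Y).ravel(),np.full(X.size,92.)]
uv=proj(C,pts).astype(np.float32).reshape(*X.shape,2)
r=cv2.remap(im,uv[...,0],uv[...,1],cv2.INTER_CUBIC);cv2.imwrite("pics/r2.png",cv2.resize(r,None,fx=1.4,fy=1.4))
# radial brightness at r 36..40
V=cv2.cvtColor(im,cv2.COLOR_BGR2GRAY)
a=np.radians(np.arange(0,360,3))
for rr in (37,39.5):
    p=np.c_[ctr[0]+rr*np.cos(a),ctr[1]+rr*np.sin(a),np.full(len(a),92)]
    uv=proj(C,p).astype(np.float32);v=cv2.remap(V,uv[:,0].reshape(1,-1),uv[:,1].reshape(1,-1),1)[0];print(rr,v.tolist())
E
```

```text
outer [575.15517275 167.30283032] 47.87762025957899
37 [194, 195, 195, 195, 195, 194, 195, 195, 195, 195, 194, 195, 194, 195, 194, 195, 195, 193, 195, 212, 219, 219, 219, 219, 212, 101, 65, 68, 75, 77, 119, 213, 219, 219, 219, 219, 218, 218, 218, 218, 218, 218, 218, 218, 217, 217, 217, 217, 217, 217, 217, 217, 216, 216, 216, 215, 197, 186, 186, 186, 186, 186, 186, 186, 186, 185, 186, 186, 186, 186, 189, 197, 200, 187, 187, 186, 186, 187, 187, 187, 188, 187, 187, 187, 166, 77, 74, 75, 76, 77, 114, 186, 189, 189, 190, 189, 190, 191, 191, 191, 192, 194, 192, 192, 193, 194, 193, 193, 193, 193, 190, 193, 194, 194, 194, 189, 193, 194, 195, 195]
39.5 [180, 187, 194, 190, 193, 180, 189, 192, 194, 195, 180, 189, 191, 192, 167, 194, 194, 180, 210, 220, 219, 219, 219, 219, 197, 81, 61, 67, 65, 100, 111, 201, 218, 218, 218, 208, 207, 218, 218, 218, 211, 210, 215, 211, 212, 186, 201, 215, 215, 216, 194, 213, 215, 216, 215, 186, 196, 186, 186, 185, 161, 183, 184, 185, 185, 162, 183, 184, 185, 184, 178, 211, 207, 183, 170, 186, 186, 161, 185, 186, 186, 186, 187, 186, 141, 83, 86, 79, 83, 85, 106, 180, 185, 183, 188, 173, 181, 190, 189, 190, 175, 189, 189, 188, 191, 173, 189, 190, 191, 193, 171, 187, 191, 189, 192, 179, 190, 192, 188, 194]
```

View pics/r2.png

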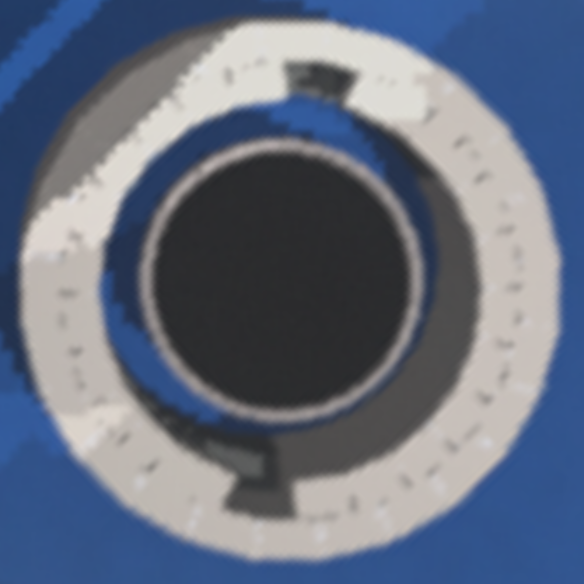

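View pics/c2.png

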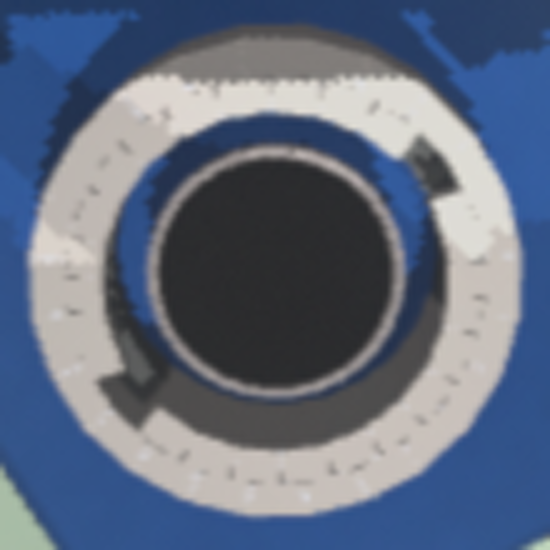

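```bash
python3 -m inch '[0.004,-0.055,0,0,0,0,1, 0.008,-0.11,0,0,0,0,1, 0.012,-0.165,-0.01,0,0,0,1, 0.016,-0.22,-0.025,0,0,0,1, 0.02,-0.275,-0.04,0,0,0,1, 0.023,-0.325,-0.055,0,0,0,1, 0.023,-0.361,-0.064,0,0,0,1, 0.023,-0.361,-0.064,0,0,0,1]'
python3 - <<'E'
from h import *
cams.snapshot("wrist")
s=ctrl.observe();im=cams.snapshot("wrist");cv2.imwrite("pics/w2.png",im[:,:,::-1])
import pickle;pickle.dump(s,open("w2.pkl","wb"));print(s["clock"],s["tool_pos"],s["tcp_rot"][:,0],abs(s["qvel"]).max())
E
```

```text
clock: 3.2
tool_pos: [599.9, -192.2, 179.0]
tcp_rot: [[0.717, 0.697, -0.001], [0.697, -0.717, 0.0], [-0.001, -0.001, -1.0]]
force: [-0.3, 1.0, 1.1]
finger_gap: 91.2
3.25 [ 600.1392961  -190.66464504  179.4749091 ] [ 7.16504193e-01  6.97582761e-01 -1.84457557e-04] 0.03605671759658248
```

View pics/w2.png

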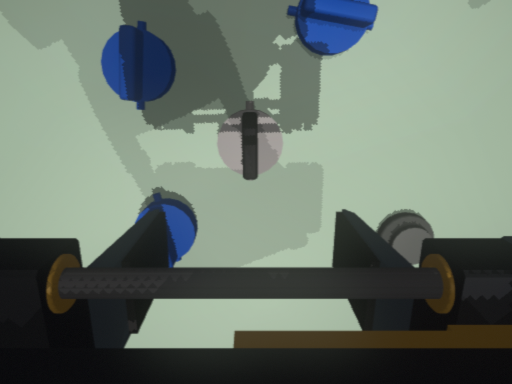

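The cap shows at (250,145), with its bar nearly parallel to the image columns. I measure its centre and angle.

```bash
python3 - <<'E'
from h import *
import pickle
s=pickle.load(open("w2.pkl","rb"));C=cam("wrist",s);im=cv2.imread("pics/w2.png")
crop=im[95:190,205:300];cv2.imwrite("pics/c3.png",cv2.resize(crop,None,fx=6,fy=6,interpolation=cv2.INTER_CUBIC))
V=cv2.cvtColor(im,cv2.COLOR_BGR2GRAY)
m=(V<62).astype(np.uint8);q=np.zeros_like(m);q[105:185,238:264]=m[105:185,238:264]
n,l,st,ce=cv2.connectedComponentsWithStats(q);k=1+np.argmax(st[1:,4]);print(st[k],ce[k])
ys,xs=np.nonzero(l==k)
for r in range(ys.min(),ys.max()+1,5): print(r,xs[ys==r].min(),xs[ys==r].max())
E
```

```text
[242 112  16  67 960] [249.42708333 143.92916667]
112 244 255
117 242 256
122 242 256
127 242 257
132 242 257
137 242 256
142 243 256
147 243 256
152 243 256
157 243 256
162 243 256
167 244 256
172 243 256
177 244 255
```

View pics/c3.png

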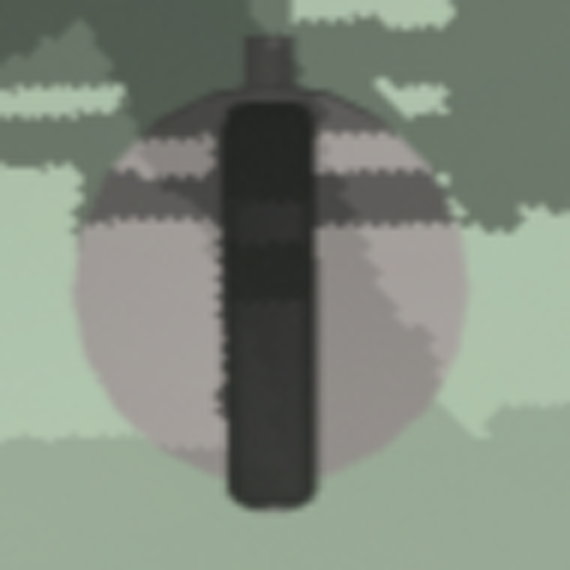

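```bash
python3 - <<'E'
from h import *
import pickle
s=pickle.load(open("w2.pkl","rb"));C=cam("wrist",s)
f=lambda x,y:(205+x/6-.4,95+y/6-.4)
P=ray(C,[f(267,101),f(273,508)],50)[:,:2];print(P,np.linalg.norm(P[1]-P[0]),"mid",P.mean(0))
d=P[1]-P[0];print("bar ang",np.degrees(np.arctan2(d[1],d[0])))
# plug disc: left 74 @y300, right 468@y295, bottom (270,480)
Q=ray(C,[f(74,295),f(468,295)],24)[:,:2];print("disc w",np.linalg.norm(Q[1]-Q[0]),Q.mean(0))
p=ray(C,[f(150,440),f(400,440),f(74,295),f(468,295),f(105,390),f(440,390)],24)[:,:2]
x=np.linalg.lstsq(np.c_[2*p,np.ones(len(p))],(p**2).sum(1),rcond=None)[0];print("disc c",x[:2],np.sqrt(x[2]+x[:2]@x[:2]))
s=ctrl.observe();R=s["tcp_rot"];print("now",s["tool_pos"],"jaw",np.degrees(np.arctan2(R[1,0],R[0,0])))
E
```

```text
[[ 556.22545261 -148.09119942]
 [ 599.11649701 -190.95434924]] 60.63737546357434 mid [ 577.67097481 -169.52277433]
bar ang -44.98136252341457
disc w 63.45343872504185 [ 578.7990925  -170.58170106]
disc c [ 578.69567941 -170.17912763] 31.698163668375596
now [ 600.38764402 -189.70631255  179.84765076] jaw 44.30240467534071
```

```bash
python3 -m inch '[-0.012,0.01,-0.04,0,0,0.7,1, -0.022,0.02,-0.08,0,0,0.7,1, -0.022,0.02,-0.11,0,0,0.7,1, -0.022,0.02,-0.135,0,0,0.7,1, -0.022,0.02,-0.152,0,0,0.7,1, -0.022,0.02,-0.152,0,0,0.7,1, -0.022,0.02,-0.152,0,0,0.7,0.5, -0.022,0.02,-0.152,0,0,0.7,0]'
python3 - <<'E'
from h import *
s=ctrl.observe();print(s["tool_pos"],s["force"])
im=cams.snapshot("wrist");cv2.imwrite("pics/w3.png",im[:,:,::-1])
E
```

```text
clock: 4.3
tool_pos: [579.0, -170.0, 28.9]
tcp_rot: [[0.707, 0.708, 0.001], [0.708, -0.707, -0.001], [0.001, 0.001, -1.0]]
force: [0.2, 0.3, -0.4]
finger_gap: 73.8
[ 579.03806973 -170.00163795   28.86601072] [ 0.21468159  0.3224879  -0.4294086 ]
```

View pics/w3.png

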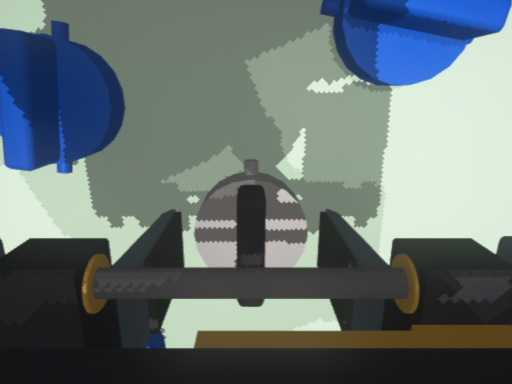

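The bar is centred between the fingers (column 250). I close on it.

```bash
python3 -m inch '[0,0,0,0,0,0,-1,0,0,0,0,0,0,-1,0,0,0,0,0,0,-1,0,0,0,0,0,0,-1,0,0,0,0,0,0,-1,0,0,0,0,0,0,-1,0,0,0,0,0,0,-1,0,0,0,0,0,0,-1]'
python3 -m inch '[0,0,0.01,0,0,0,-1,0,0,0.03,0,0,0,-1,0,0,0.06,0,0,0,-1,0,0,0.09,0,0,0,-1,0,0,0.12,0,0,0,-1,0,0,0.15,0,0,0,-1,0,0,0.165,0,0,0,-1,0,0,0.165,0,0,0,-1]'
python3 - <<'E'
from h import *
s=ctrl.observe();print(s["tool_pos"],s["force"],s["wrist_torque"])
for n in ("wrist","side"):
    im=cams.snapshot(n);cv2.imwrite(f"pics/{n}4.png",im[:,:,::-1])
E
```

```text
clock: 5.35
tool_pos: [578.4, -169.8, 27.8]
tcp_rot: [[0.707, 0.708, -0.0], [0.708, -0.707, 0.0], [-0.0, -0.0, -1.0]]
force: [-0.1, 0.1, -0.7]
finger_gap: 13.7
clock: 6.35
tool_pos: [578.8, -169.9, 193.6]
tcp_rot: [[0.707, 0.708, 0.001], [0.708, -0.707, -0.001], [0.001, 0.001, -1.0]]
force: [0.6, -0.5, -2.2]
finger_gap: 13.6
[ 578.77390035 -169.94893881  193.64288514] [ 0.56989925 -0.5204814  -2.23582275] [-0.07571618  0.0021815   0.01111001]
```

View pics/wrist4.png

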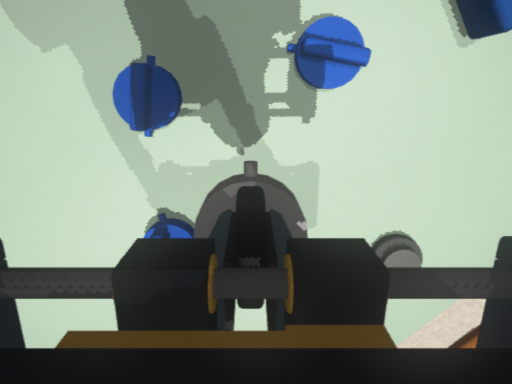

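```bash
python3 -m inch '[-0.002,0.03,0.015,0,0,-8,-1, -0.004,0.07,0.03,0,0,-16,-1, -0.006,0.11,0.045,0,0,-24,-1, -0.008,0.15,0.056,0,0,-32,-1, -0.01,0.19,0.056,0,0,-40,-1, -0.015,0.225,0.056,0,0,-48,-1, -0.015,0.254,0.056,0,0,-52.8,-1, -0.015,0.254,0.056,0,0,-52.8,-1]'
python3 - <<'E'
from h import *
cams.snapshot("top")
cams.snapshot("top")
s=ctrl.observe();im=cams.snapshot("wrist");cv2.imwrite("pics/w5.png",im[:,:,::-1])
import pickle;pickle.dump(s,open("w5.pkl","wb"));print(s["clock"],s["tool_pos"],s["tcp_rot"][:,0],abs(s["qvel"]).max(),ctrl.observe()["tool_pos"])
E
```

```text
clock: 7.45
tool_pos: [562.7, 85.8, 247.6]
tcp_rot: [[0.991, -0.133, -0.002], [-0.133, -0.991, 0.0], [-0.002, 0.0, -1.0]]
force: [-0.3, -0.6, -1.6]
finger_gap: 13.6
7.55 [563.08641334  83.95944874 247.90449065] [ 0.99107679 -0.13328305 -0.00155996] 0.020136036505353658 [563.17736709  83.56859197 248.09364774]
```

View pics/w5.png

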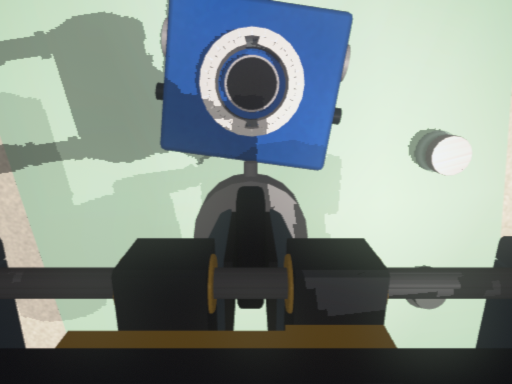

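The collar is at (251,82) with the slots at (252,40) and (252,126), in line with the held cap's lug at (251,165). I fit the centre again and measure the cap's offset in the tool.

```bash
python3 - <<'E'
from h import *
import pickle
s=pickle.load(open("w5.pkl","rb"));C=cam("wrist",s);im=cv2.imread("pics/w5.png")
hsv=cv2.cvtColor(im,cv2.COLOR_BGR2HSV)
m=((hsv[...,1]<45)&(hsv[...,2]>130)).astype(np.uint8);q=np.zeros_like(m);q[15:150,185:318]=m[15:150,185:318]
cs,_=cv2.findContours(q,0,2);c=max(cs,key=cv2.contourArea);h=cv2.convexHull(c)
P=ray(C,h[:,0],92)[:,:2]
x=np.linalg.lstsq(np.c_[2*P,np.ones(len(P))],(P**2).sum(1),rcond=None)[0];ctr=x[:2];print("outer",ctr,np.sqrt(x[2]+ctr@ctr))
R=s["tcp_rot"];print("collar in tool",R.T@(np.r_[ctr,92]-s["tool_pos"]),"yaw",np.degrees(np.arctan2(R[1,0],R[0,0])))
V=cv2.cvtColor(im,cv2.COLOR_BGR2GRAY)
a=np.arange(0,360,.5);t=np.radians(a)
for rr in (36,37.5,39):
    p=np.c_[ctr[0]+rr*np.cos(t),ctr[1]+rr*np.sin(t),np.full(len(a),92)]
    uv=proj(C,p).astype(np.float32);v=cv2.remap(V,uv[:,0].reshape(1,-1),uv[:,1].reshape(1,-1),1)[0]
    for lo in (55,235):
        k=(a>lo)&(a<lo+55)&(v<135);print(rr,lo,a[k].min(),a[k].max(),(a[k].min()+a[k].max())/2)
cv2.imwrite("pics/c5.png",cv2.resize(im[20:320,180:320],None,fx=2,fy=2,interpolation=cv2.INTER_CUBIC))
# tool frame predictions for cap (underside at tool z=+28)
M=cams.camera_info("wrist");K=M["intrinsics"];T=np.linalg.inv(M["mount"])
for n,p in [("lugtip top",(0,-39.5,14.5)),("lug end mid",(0,-39.5,18.5)),("disc foot y-32 z4",(0,-32,24)),("disc top edge",(0,-32,4)),("bar near top",(0,30,-22)),("bar far top",(0,-30,-22)),("disc L",(-32,0,4)),("disc R",(32,0,4))]:
    c=K@(T@np.r_[p,1])[:3];print(n,(c[:2]/c[2]).round(1))
E
```

```text
outer [574.87201899 167.62896702] 48.13197555143487
collar in tool [  0.77191636 -84.58136354 155.85601073] yaw -7.659357986155415
36 55 74.0 89.5 81.75
36 235 253.0 272.0 262.5
37.5 55 74.0 90.0 82.0
37.5 235 252.0 272.5 262.25
39 55 73.5 90.5 82.0
39 235 252.0 272.5 262.25
lugtip top [250.3 161.6]
lug end mid [250.3 160.2]
disc foot y-32 z4 [250.3 170.9]
disc top edge [250.3 179.4]
bar near top [250.3 310.1]
bar far top [250.3 197.6]
disc L [193.1 234.9]
disc R [307.6 234.9]
```

View pics/c5.png

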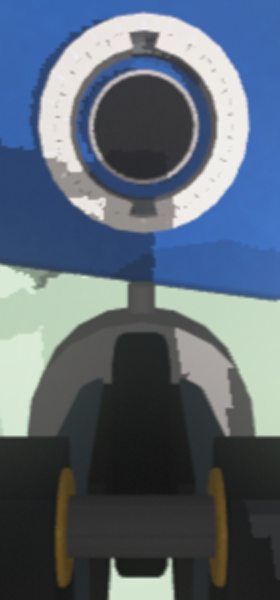

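Both collar fits agree at (575.0,167.5), with the slots at 82.1°. I move over the mouth.

```bash
python3 -m inch '[0.004,0.025,-0.01,0,0,-0.2,-1, 0.008,0.055,-0.03,0,0,-0.2,-1, 0.012,0.0835,-0.055,0,0,-0.2,-1, 0.012,0.0835,-0.08,0,0,-0.2,-1, 0.012,0.0835,-0.1,0,0,-0.2,-1, 0.012,0.0835,-0.118,0,0,-0.2,-1, 0.012,0.0835,-0.118,0,0,-0.2,-1, 0.012,0.0835,-0.118,0,0,-0.2,-1]'
python3 - <<'E'
from h import *
import time
L=[]
cams.snapshot("top")
for i in range(3):
    L.append(ctrl.observe()["tool_pos"]); im=cams.snapshot("side")
print(np.array(L).round(2),ctrl.observe()["force"])
cv2.imwrite("pics/s6.png",cv2.resize(im[150:300,190:340,::-1],None,fx=4,fy=4,interpolation=cv2.INTER_CUBIC))
E
```

```text
clock: 8.6
tool_pos: [575.9, 167.2, 131.4]
tcp_rot: [[0.99, -0.139, 0.0], [-0.139, -0.99, 0.0], [0.0, -0.0, -1.0]]
force: [0.9, -0.4, -1.3]
finger_gap: 13.6
[[576.01 167.32 131.64]
 [575.99 167.46 131.71]
 [575.96 167.55 131.67]] [ 0.17037648  0.28923976 -1.52384003]
```

View pics/s6.png

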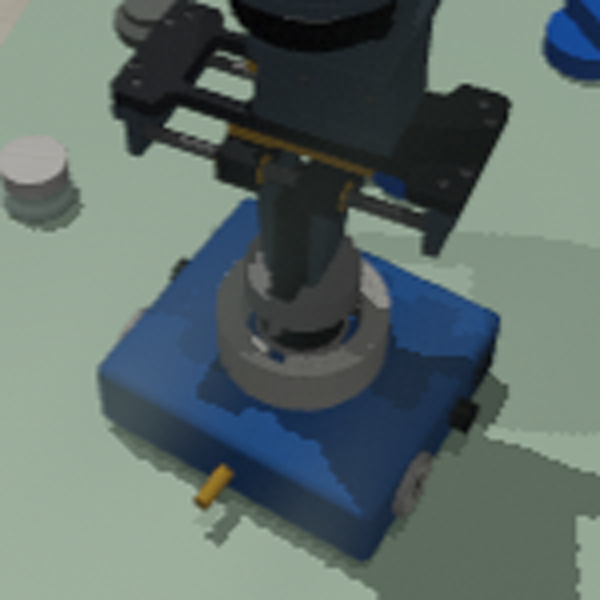

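```bash
python3 -m inch '[-0.001,0,-0.002,0,0,0,-1, -0.001,0,-0.005,0,0,0,-1, -0.001,0,-0.008,0,0,0,-1, -0.001,0,-0.01,0,0,0,-1, -0.001,0,-0.012,0,0,0,-1, -0.001,0,-0.014,0,0,0,-1, -0.001,0,-0.0155,0,0,0,-1, -0.001,0,-0.0155,0,0,0,-1]'; python3 -c "
from bench import ctrl;s=ctrl.observe();print(s['wrist_torque'])"
```

```text
clock: 9.8
tool_pos: [574.4, 167.7, 115.3]
tcp_rot: [[0.99, -0.138, -0.0], [-0.138, -0.99, 0.0], [-0.0, 0.0, -1.0]]
force: [-0.3, 0.3, -2.1]
finger_gap: 13.6
[-0.08801058  0.07512531 -0.00652864]
```

No contact yet. I go down in small steps into the slots.

```bash
python3 -m inch '[0,0,-0.001,0,0,0,-1, 0,0,-0.002,0,0,0,-1, 0,0,-0.003,0,0,0,-1, 0,0,-0.004,0,0,0,-1, 0,0,-0.005,0,0,0,-1, 0,0,-0.006,0,0,0,-1, 0,0,-0.007,0,0,0,-1, 0,0,-0.007,0,0,0,-1]'; python3 -c "
from bench import ctrl;s=ctrl.observe();print(s['wrist_torque'])"
```

```text
clock: 10.8
tool_pos: [574.5, 167.7, 108.4]
tcp_rot: [[0.99, -0.138, 0.0], [-0.138, -0.99, -0.0], [0.0, -0.0, -1.0]]
force: [-1.3, -0.2, 1.3]
finger_gap: 13.6
[-0.09434108  0.2500606  -0.02048685]
```

The plate has started to push, at about 3 N, and the lugs are already 6 mm below lip level. I continue down.

```bash
python3 -m inch '[0,0,-0.0015,0,0,0,-1, 0,0,-0.003,0,0,0,-1, 0,0,-0.0045,0,0,0,-1, 0,0,-0.006,0,0,0,-1, 0,0,-0.0075,0,0,0,-1, 0,0,-0.009,0,0,0,-1, 0,0,-0.010,0,0,0,-1, 0,0,-0.010,0,0,0,-1]'; python3 -c "
from bench import ctrl;s=ctrl.observe();print(s['wrist_torque'])"
```

```text
clock: 11.8
tool_pos: [574.5, 167.7, 98.5]
tcp_rot: [[0.99, -0.138, 0.0], [-0.138, -0.99, 0.0], [0.0, -0.0, -1.0]]
force: [-2.3, 0.0, 8.3]
finger_gap: 14.1
[-0.19622338  0.53453264 -0.04806291]
```

```bash
python3 -m inch '[0,0,-0.0003,0,0,0,-1, 0,0,-0.0006,0,0,0,-1, 0,0,-0.0009,0,0,0,-1, 0,0,-0.0012,0,0,0,-1, 0,0,-0.0014,0,0,0,-1, 0,0,-0.0016,0,0,0,-1, 0,0,-0.0016,0,0,0,-1, 0,0,-0.0016,0,0,0,-1]'; python3 -c "
from bench import ctrl;s=ctrl.observe();print(s['wrist_torque'])"
```

```text
clock: 12.8
tool_pos: [574.5, 167.7, 97.0]
tcp_rot: [[0.99, -0.138, 0.0], [-0.138, -0.99, 0.0], [0.0, -0.0, -1.0]]
force: [-3.5, -0.4, 8.6]
finger_gap: 13.8
[-0.21785437  0.68985481 -0.03362569]
```

```bash
python3 -m inch '[-0.0003,0,0,0,0,0,-1, -0.0006,0,0,0,0,0,-1, -0.0008,0,-0.0002,0,0,0,-1, -0.0008,0,-0.0004,0,0,0,-1, -0.0008,0,-0.0006,0,0,0,-1, -0.0008,0,-0.0008,0,0,0,-1, -0.0008,0,-0.0008,0,0,0,-1, -0.0008,0,-0.0008,0,0,0,-1]'; python3 -c "
from bench import ctrl;s=ctrl.observe();print(s['wrist_torque'])"
```

```text
clock: 13.8
tool_pos: [574.4, 167.7, 96.5]
tcp_rot: [[0.99, -0.138, 0.002], [-0.138, -0.99, 0.0], [0.002, -0.0, -1.0]]
force: [0.5, -1.3, 9.0]
finger_gap: 13.8
[-0.31916846  0.19745059  0.01001634]
```

```bash
python3 -m inch '[0,0,0,0,0,-1,-1, 0,0,0,0,0,-2,-1, 0,0,0,0,0,-4,-1, 0,0,0,0,0,-6,-1, 0,0,0,0,0,-8,-1, 0,0,0,0,0,-10,-1, 0,0,0,0,0,-10,-1, 0,0,0,0,0,-10,-1]'; python3 -c "
from bench import ctrl;s=ctrl.observe();print(s['wrist_torque'])"
```

```text
clock: 14.8
tool_pos: [574.4, 167.8, 96.5]
tcp_rot: [[0.951, -0.308, 0.002], [-0.308, -0.951, 0.0], [0.002, -0.001, -1.0]]
force: [-0.2, -0.6, 9.0]
finger_gap: 14.0
[-0.11323525  0.13668957 -0.05501919]
```

It turns freely, with the torque near zero. I continue the twist.

```bash
python3 -m inch '[0,0,0,0,0,-3,-1, 0,0,0,0,0,-7,-1, 0,0,0,0,0,-11,-1, 0,0,0,0,0,-15,-1, 0,0,0,0,0,-19,-1, 0,0,0,0,0,-22,-1, 0,0,0,0,0,-25,-1, 0,0,0,0,0,-25,-1]'; python3 -c "
from bench import ctrl;s=ctrl.observe();print(s['wrist_torque'])"
```

```text
clock: 15.8
tool_pos: [574.5, 167.8, 96.6]
tcp_rot: [[0.731, -0.682, 0.002], [-0.682, -0.731, 0.0], [0.001, -0.002, -1.0]]
force: [0.9, -0.4, 9.5]
finger_gap: 13.9
[-0.01659778  0.22475505 -0.07262224]
```

```bash
python3 -m inch '[0,0,0,0,0,-1.5,-1, 0,0,0,0,0,-3,-1, 0,0,0,0,0,-4.5,-1, 0,0,0,0,0,-6,-1, 0,0,0,0,0,-7,-1, 0,0,0,0,0,-8,-1, 0,0,0,0,0,-9,-1, 0,0,0,0,0,-9,-1]'; python3 -c "
from bench import ctrl;s=ctrl.observe();print(s['wrist_torque'])"
```

```text
clock: 16.8
tool_pos: [574.5, 167.8, 96.5]
tcp_rot: [[0.616, -0.788, 0.002], [-0.788, -0.616, 0.0], [0.001, -0.002, -1.0]]
force: [-1.1, 0.6, 9.4]
finger_gap: 14.2
[-0.06347764  0.16241912  0.07068567]
```

```bash
python3 -m inch '[0,0,0,0,0,-0.5,-1, 0,0,0,0,0,-1,-1, 0,0,0,0,0,-1.5,-1, 0,0,0,0,0,-2,-1, 0,0,0,0,0,-2.5,-1, 0,0,0,0,0,-2.5,-1, 0,0,0,0,0,-2.5,-1, 0,0,0,0,0,-2.5,-1]'; python3 -c "
from bench import ctrl;s=ctrl.observe();print(s['wrist_torque'])"
```

```text
clock: 17.8
tool_pos: [574.6, 167.8, 96.5]
tcp_rot: [[0.582, -0.813, 0.002], [-0.813, -0.582, 0.0], [0.001, -0.002, -1.0]]
force: [0.3, -0.1, 9.1]
finger_gap: 14.0
[-0.13223911  0.11854724  0.80252705]
```

I felt the stop: 0.8 N m at yaw -54.4°. I back off slightly, let the spring lift the cap into its pockets, then open.

```bash
python3 -m inch '[0,0,0,0,0,0.7,-1, 0,0,0.001,0,0,0.7,-1, 0,0,0.002,0,0,0.7,-1, 0,0,0.003,0,0,0.7,-1, 0,0,0.004,0,0,0.7,-1, 0,0,0.005,0,0,0.7,-1, 0,0,0.005,0,0,0.7,-1, 0,0,0.005,0,0,0.7,-1]'; python3 -c "
from bench import ctrl;s=ctrl.observe();print(s['wrist_torque'])"
```

```text
clock: 18.8
tool_pos: [574.3, 167.7, 101.3]
tcp_rot: [[0.591, -0.807, 0.001], [-0.807, -0.591, 0.0], [0.001, -0.001, -1.0]]
force: [5.4, -0.2, 4.4]
finger_gap: 13.6
[ 0.00416261 -0.95691621  0.485445  ]
```

```bash
python3 -m inch '[0.0004,0,0,0,0,0,-1, 0.0008,0,0,0,0,0,-1, 0.0008,0,0,0,0,0,-1, 0.0008,0,0.0,0,0,0,-1, 0.0008,0,0.0,0,0,0,-1, 0.0008,0,0,0,0,0,-1, 0.0008,0,0,0,0,0,-1, 0.0008,0,0,0,0,0,-1]'; python3 -c "
from bench import ctrl;s=ctrl.observe();print(s['wrist_torque'])"
```

```text
clock: 19.8
tool_pos: [574.4, 167.7, 101.2]
tcp_rot: [[0.591, -0.806, 0.0], [-0.806, -0.591, 0.0], [-0.0, -0.0, -1.0]]
force: [2.6, 0.1, 7.2]
finger_gap: 13.9
[ 0.03985954 -0.341183    0.52845236]
```

```bash
python3 -m inch '[0.0005,0,0.0004,0,0,0,-1, 0.0005,0,0.0004,0,0,0,-0.7, 0.0005,0,0.0004,0,0,0,-0.4, 0.0005,0,0.0004,0,0,0,-0.2, 0.0005,0,0.0004,0,0,0,0, 0.0005,0,0.0004,0,0,0,0, 0.0005,0,0.0004,0,0,0,0, 0.0005,0,0.0004,0,0,0,0]'
python3 -m inch '[0,0,0.01,0,0,0,0, 0,0,0.03,0,0,0,0, 0,0,0.06,0,0,0,0, 0,0,0.09,0,0,0,0, -0.02,-0.02,0.12,0,0,0,0, -0.04,-0.04,0.14,0,0,0,0, -0.06,-0.06,0.15,0,0,0,0, -0.06,-0.06,0.15,0,0,0,0]'
python3 - <<'E'
from h import *
cams.snapshot("top");s=ctrl.observe();print(s["tool_pos"],s["clock"],s["force"])
import pickle;pickle.dump(s,open("w7.pkl","wb"))
w=cams.snapshot("wrist");t=cams.snapshot("side")
cv2.imwrite("pics/w7.png",w[:,:,::-1]);cv2.imwrite("pics/s7.png",cv2.resize(t[150:300,190:340,::-1],None,fx=4,fy=4,interpolation=cv2.INTER_CUBIC))
E
```

```text
clock: 20.8
tool_pos: [575.0, 167.7, 101.4]
tcp_rot: [[0.591, -0.807, -0.0], [-0.807, -0.591, 0.0], [-0.0, -0.0, -1.0]]
force: [0.3, 0.8, 0.3]
finger_gap: 45.5
clock: 21.8
tool_pos: [514.4, 106.8, 253.0]
tcp_rot: [[0.59, -0.807, 0.002], [-0.807, -0.59, 0.0], [0.001, -0.002, -1.0]]
force: [-0.2, -0.2, -0.0]
finger_gap: 45.9
[514.99255872 107.40977476 252.41374959] 21.85 [ 0.20803142  0.10480086 -0.28400631]
```

View pics/w7.png

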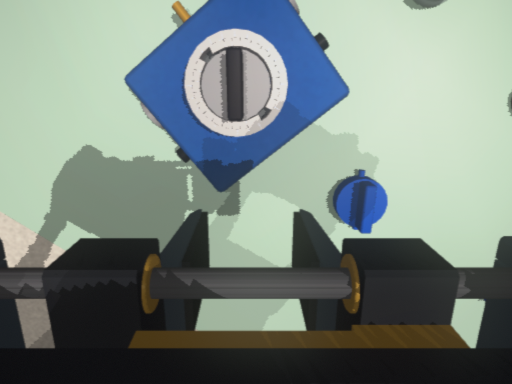

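View pics/s7.png

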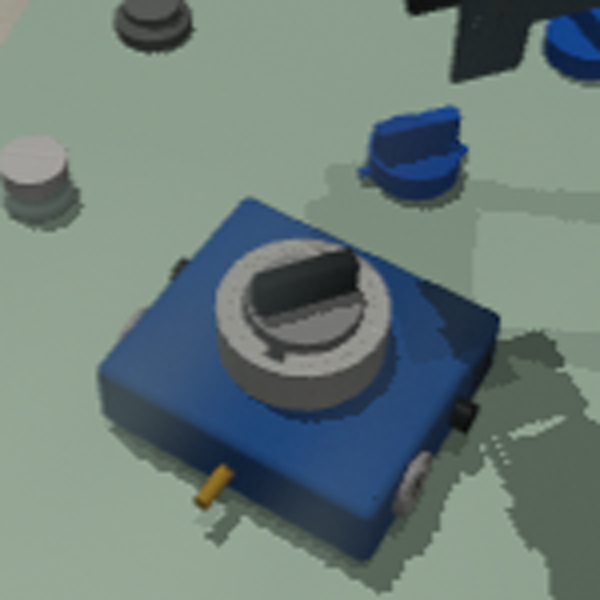

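The wrist view shows the bar at (235,84), well away from the slots at (207,57) and (264,113). The side view shows the cap seated low in the collar. Now a numeric check of angle and height.

```bash
python3 - <<'E'
from h import *
import pickle
s=pickle.load(open("w7.pkl","rb"));C=cam("wrist",s);im=cv2.imread("pics/w7.png");V=cv2.cvtColor(im,cv2.COLOR_BGR2GRAY)
q=np.zeros(V.shape,np.uint8);q[40:128,222:250]=(V[40:128,222:250]<62)
n,l,st,ce=cv2.connectedComponentsWithStats(q);k=1+np.argmax(st[1:,4]);ys,xs=np.nonzero(l==k);print(st[k])
P=ray(C,np.c_[xs,ys],123.5)[:,:2];c=P.mean(0);w,v=np.linalg.eigh(np.cov((P-c).T));d=v[:,1]
ang=np.degrees(np.arctan2(d[1],d[0]))%180
print("bar",ang,"turned from slot",(82.1-ang)%180,"ctr",c)
# bar height from bar length (top ends) : top end rows at mid column
col=int(ce[k][0]);yy=ys[xs==col]
for z in (115,123.5,132): 
    a=ray(C,[(col,yy.min()),(col,yy.max()+1)],z);print(z,np.linalg.norm(a[1]-a[0]),a.mean(0))
cv2.imwrite("pics/c7.png",cv2.resize(im[20:145,175:300],None,fx=5,fy=5,interpolation=cv2.INTER_CUBIC))
E
```

```text
[226  47  17  74 612]
bar 37.98136809432404 turned from slot 44.118631905675954 ctr [571.93459412 166.39288433]
115 60.85040903338205 [573.06723891 167.72789636 115.        ]
123.5 59.170943365907355 [573.18536018 167.30416457 123.5       ]
132 57.491477698432725 [573.30348145 166.88043277 132.        ]
```

View pics/c7.png

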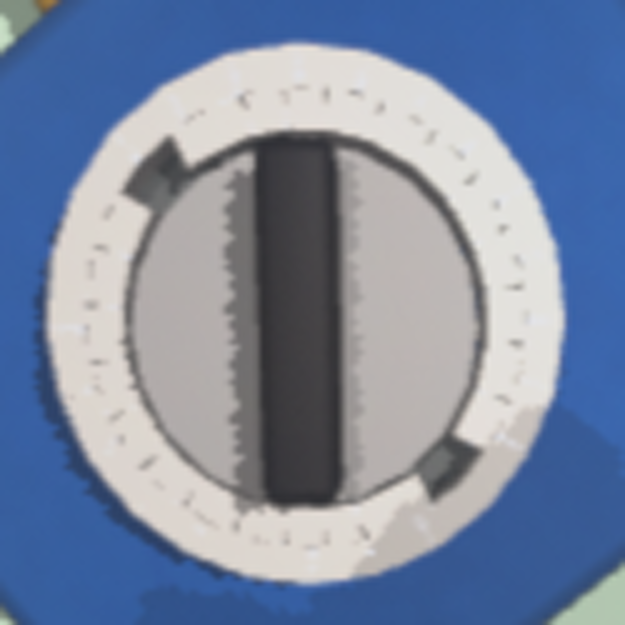

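```bash
python3 -c "
from bench import ctrl
print(ctrl.sign_off(), ctrl.observe()['clock'])"
```

```text
the job is handed in; nothing more can be done
the job is handed in; nothing more can be done
```

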